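# Clip the engraving pen back into its charging cradle

## Task

Put the cordless engraving pen back on charge: take it from the wooden rest, press it down into the two spring clips of the charging cradle, in front of the cup, until both clips have snapped round it, then slide it tail-first into the charging cup until it comes to a stop on the contact inside, and let go. Press firmly but feel for the snap and for the stop: 20 newtons is as much as clips and contact will stand. Leave the lamp shells, the bowl and the jar standing where they are.

Things in the scene. Friction and masses are not known exactly. Their poses are not given: they have to be found in the camera images.
- pen_center (a point): Engraving pen, loose, rigid: round grey barrel 22 mm across, 190 mm long in all, 0.1 to 0.17 kg. Point on its axis, half-way along; x runs along the pen towards the thin nose. From x = -84 to +72 mm it is a plain 22 mm cylinder; behind that a half-round domed tail, ahead a tapering nose with a thin bit. It starts level in the rest's notches, axis 50 mm above the table.
- pen_tail (a point): The very end of the pen's domed tail, on its axis, 95 mm behind pen_center (-x).
- rest: Wooden pen rest, fixed: base plate 130 x 60 x 10 mm with two vee-notched uprights, 14 mm thick, 52 mm either side of the middle, free space between them. Origin at the middle of its underside, x along the pen it carries, towards the nose.
- cradle: Charging cradle, fixed: aluminium plate 72 mm wide, 12 mm thick (x = -138 to +70 mm), two spring clips on black posts (80 mm free between the posts), charger at the -x end. Origin on the table midway between the clips; x along the clips' axis from cup to nose end, z up. A clipped pen's axis lies 60 mm above the origin, along x, its nose towards +x.
- clip_tail (a point): Clip next to the cup (cradle x = -48 mm); the point lies on a seated pen's axis. 12 mm long, two sprung steel fingers over a fixed pan, mouth upward. Flared tips 16 mm above the point, 32 mm apart; lips 7.5 mm above it, 16 mm apart, forced open by the pen. Pressing through both takes 8 to 15 N in all. Often one clip snaps before the other (pen tilted): the force drops at each snap and passes 15 N only on the pans.
- clip_nose (a point): The other, identical spring clip, away from the cup (cradle x = +48 mm); the point lies on a seated pen's axis. A pen resting on the flares, not yet pressed in, has its axis about 13 mm above this point.
- cup_rim (a point): Centre of the cup's mouth (cradle x = -78 mm, 60 mm up), on the clips' axis. Round cup, 26 mm bore, 32 mm outside, on its side, open towards the clips. It is closed all round, so a pen enters endways only: its tail must be 2 to 12 mm in front of the rim (+x) when it is pressed into the clips.
- charger: Black charger, part of the cradle, same origin and axes: the cup and a block 56 mm wide, 76 mm tall behind it. Deep in the bore a flat sprung contact, set by screw for each pen: it meets the tail anywhere from 5 to 27 mm behind the rim, not measured, to be felt. It gives 1.5 mm at about 1 N, then stops dead. The clips hold the pen against it. Sliding in the clips drags with 2 to 6 N.
- bud0: Unglazed white lotus-bud lamp shell, loose, 68 mm across, 97 mm tall; origin under its centre. To be left alone.
- bud1: A second such shell, loose. To be left alone.
- bowl: Small white bowl, loose, 76 mm across, 34 mm high; origin under its centre. To be left alone.
- jar: Glass jar with a steel cap, loose, 60 mm across, 75 mm tall; origin under its centre. To be left alone.
There are look-alikes about, which are no part of the job. Of the things like the part that bears pen_center, leave any that is purple; of the rest the larger one is meant.

How it is judged:
On the way, in this order (a step that is already met when the one before it is completed fails the run):
1. the pen is snapped into both clips, level and fully down, its tail still in front of the cup (z of pen_center in the frame of cradle between 0.0575 and 0.0625 m and y of pen_center in the frame of cradle between -0.0025 and 0.0025 m and angle between the x axis of pen_center and the x axis of cradle, either way round below 0.035 rad and x of pen_tail in the frame of cup_rim between -0.003 and 0.02 m), for 0.2 s.
2. its tail is in the cup and presses the contact (z of pen_center in the frame of cradle between 0.0575 and 0.0625 m and y of pen_center in the frame of cradle between -0.0025 and 0.0025 m and angle between the x axis of pen_center and the x axis of cradle, either way round below 0.035 rad and x of pen_tail in the frame of cup_rim below -0.004 m and contact force between pen and charger above 0.4 N), for 0.2 s.
At the end, for the whole second after the job is handed in: The pen lies in both clips, its axis within 2.5 mm of the clips' axis in height and sideways and within 2 degrees in direction, its tail in the cup and keeping the sprung contact pressed (over 0.4 N), at rest and released (all of step 2 and linear speed of pen below 0.01 m/s); the robot touches nothing.
It fails at once if the pen is forced against the cradle: over 50 N summed over all their contacts, the clips' own squeeze of some 25 N included (contact force between pen and cradle above 50 N).
It fails at once if the pen is rammed against the charger with more than 20 N (contact force between pen and charger above 20 N).
It fails at once if the robot itself presses on the cradle with more than 15 N (contact force between the arm and cradle above 15 N).
It fails at once if a lamp shell, the bowl or the jar is moved more than 15 mm or tipped (distance of any of bud0, bud1, bowl, jar from where it was at the start of the episode above 0.015 m or angle between any of bud0, bud1, bowl, jar's own z axis and vertical above 0.2 rad).
It also fails if it takes over 67 s, if anything falls off the work surface, if the arm or the gripper's body presses on something with over 40 N, if the wrist force passes 120 N, or if a joint passes its speed limit or range.

## Robot

A 7-joint arm with a two-finger parallel gripper is mounted at the origin on the work surface. World frame = base frame: x ahead of the robot, y to its left, z up, the work surface at z = 0. Lengths are in m, angles in rad, forces in N, time in s.
With the tool pointing down it reaches from about 0.4 to 0.85 m from the base axis. Payload 4.5 kg.
Tool frame: the origin (TCP) lies where the fingers leave the gripper's body, on its centre line; the fingertips stand 64 mm ahead of it and the grasp point (between the pads) lies 45 mm ahead of it; z points along the fingers, y is the direction in which the jaws open and shut (so a half turn about z gives the same grasp; the last joint's range is limited). The gripper opens to 88 mm and grips with 3 to 60 N. Pads are 18 mm wide; open, the fingers measure 123 mm over their backs; the gripper's body (75 mm by 187 mm) begins 45 mm behind the grasp point.
Start: joints at [1.243, 0.689, -0.195, 1.565, 0.157, 0.902, -0.215], TCP at [0.221, -0.585, 0.303] pointing down, gripper open.
Joint ranges: [-3.01, 3.01], [-0.46, 2.08], [-1.47, 1.51], [0.13, 2.56], [-1, 4.14], [0.04, 2.09], [-2.66, 2.66]. Speed limits (rad/s): [2.57, 2.57, 3.14, 3.14, 3.14, 3.14, 3.14].

## Interface

Orientations are given as a unit quaternion [x, y, z, w].
In Python, from plant import monitor, snapshot, workorder, finder gives the robot as it stands.
- The arm moves only by the tool carry_out, never from a script. Its argument "motion" is one flat list of numbers, 6 for each row, row after row: the shift along the tool's x, y, z in cm, then the turn, a rotation vector about the tool's x, y, z in rad. In form: [x, y, z, rx, ry, rz, x, y, z, rx, ry, rz, ...]. A call has 1 to 8 rows; each row shifts and turns the commanded pose from where the row before left it, along the tool's axes as they then stand; what a row does not reach is not made up. A row lasts 1/8 s, in which the tool goes at most 62.5 mm and 10.7 degrees, less where a joint would pass 70% of its speed; a pose out of reach is approached as far as the arm can. A call with a gripper value outside its range is refused whole. "hand" is the finger opening in cm, from 0 to 8.81, set as the call begins (left out, the last holds). The fingers move at their own pace and stop on an object; "grip_force" is the grip in N (left out, the last holds). Time passes only in rows, so rows that do not move let the fingers close. It gives the time, the measured TCP pose, the force and the opening at its end, in the units of the state.
- monitor.get_state(): the state, without advancing time (a new reading comes with each control period).
- snapshot(name): name is "side" or "top" or "wrist"; returns a dict with "frame" (384x512x3 uint8, red, green, blue), "range_z" (384x512 float32, m along the optical axis (not along the pixel's ray), 0 where there is no reading), "fx", "fy", "cx", "cy" (pixels), "rvec" (rotation vector, rad) and "tvec" (3), from world to camera coordinates, as OpenCV has them; the wrist camera has in their place "hand_eye" (4x4, takes a point from camera to tool coordinates, whose origin is the TCP and whose axes are the flange's). Camera axes: x right, y down, z forward; pixel columns grow to the right and rows downward; lengths in m; the calibration is good to about 2 mm. A picture is of the moment at which its call begins: read the wrist's pose just before it.
- workorder.finish_job(): hands the job in, once; it reports no verdict.
Trained networks look in a picture, given as the dict that the camera call returned (one of the last four; its "shot" number tells which), for a name from the list of things; names that differ only in an ending like _2 or _b are one class to them, and where a whole thing is asked for, a point or a joint stands for the part that bears it (a point fixed in the world has none). Each returns a list of dicts, best first, with "p" (0 to 1); they miss things now and then, are a little off and sometimes report something else, mostly with a low value. They report only what shows in the picture. A call takes as long as a camera call. They do not tell look-alikes from the thing itself.
- finder.masks_of(picture, thing): "pixels" (384x512 bool, what is visible of it) and "extent" ([left, top, right, bottom] in pixels, round what is visible of it).
The state is a dict: "clock": time; "q": joint angles; "qd": joint speeds; "joint_torque": joint torques, N m; "tool_pos": TCP position; "eef_rot": TCP orientation; "contact_force": force on the tool from outside, world axes, zero at the start; "moment": the same for the moment, N m; "opening": opening from 0.0 (shut) to 1.0 (fully open).
Only numpy, scipy, OpenCV 4.12 (cv2) and the standard library are available. Lean on these libraries where they do the work, as an engineer would, in place of code of your own. Each camera call takes 0.05 s, during which the arm holds its last target. There are 200 camera calls.

## Working session

There is one attempt and no reset: what is moved stays moved. The work goes in short steps, Python scripts to look and compute and a tool call to move; the robot and the scene stay as the last step left them, time stands still between calls to the robot, and variables do not carry over. Pictures are saved under pics/ and viewed, about 8 in all and at most 12, crops included, and the job is handed in when it is done.

Besides the shell and the picture viewer there is one more tool, called after "Call:" as name(argument=value, ...) on one line, values as JSON. carry_out: Moves the arm, as the interface text tells. Its arguments: {"type":"object","properties":{"motion":{"type":"array"},"hand":{"type":"number"},"grip_force":{"type":"number"}},"required":["motion"]}

```bash
mkdir -p pics; cat > h.py <<'E'
import numpy as np, cv2, json
from scipy.spatial.transform import Rotation as R
from plant import monitor, snapshot, workorder, finder
def w2c(s):
    if "hand_eye" in s:
        st=s["_st"]; T=np.eye(4); T[:3,:3]=R.from_quat(st["eef_rot"]).as_matrix(); T[:3,3]=st["tool_pos"]
        return np.linalg.inv(T@np.array(s["hand_eye"]))
    T=np.eye(4); T[:3,:3]=cv2.Rodrigues(np.array(s["rvec"],float))[0]; T[:3,3]=np.ravel(s["tvec"]); return T
def snap(n):
    st=monitor.get_state(); s=snapshot(n); s["_st"]=st; return s
def cloud(s,mask=None):
    z=s["range_z"]; m=z>0
    if mask is not None: m=m&mask
    v,u=np.nonzero(m); z=z[m]
    P=np.c_[(u-s["cx"])/s["fx"]*z,(v-s["cy"])/s["fy"]*z,z]
    T=np.linalg.inv(w2c(s)); return P@T[:3,:3].T+T[:3,3], np.c_[u,v]
def proj(s,P):
    T=w2c(s); p=np.atleast_2d(P)@T[:3,:3].T+T[:3,3]
    return np.c_[p[:,0]/p[:,2]*s["fx"]+s["cx"],p[:,1]/p[:,2]*s["fy"]+s["cy"]]
def save(s,n,crop=None,k=1):
    im=s["frame"][...,::-1]
    if crop: l,t,r,b=crop; im=im[t:b,l:r]
    cv2.imwrite("pics/"+n,cv2.resize(im,None,fx=k,fy=k,interpolation=cv2.INTER_CUBIC))
E
python3 - <<'E'
from h import *
print({k:np.round(v,3) if not isinstance(v,(int,float)) else v for k,v in monitor.get_state().items()})
ims=[]
for n in ["top","side"]:
    s=snap(n); ims.append(s["frame"])
    for t in ["pen_center","rest","cradle","charger","bud0","bowl","jar"]:
        for d in finder.masks_of(s,t)[:3]:
            if d["p"]<.2: continue
            P,_=cloud(s,d["pixels"]); 
            if len(P): print(n,t,round(d["p"],2),np.array(d["extent"]).astype(int),"med",np.median(P,0).round(3),"min",np.percentile(P,3,0).round(3),"max",np.percentile(P,97,0).round(3))
im=np.vstack(ims)[...,::-1]
cv2.imwrite("pics/a.png",cv2.resize(ims[0][...,::-1],(800,600),interpolation=cv2.INTER_CUBIC))
cv2.imwrite("pics/b.png",cv2.resize(ims[1][...,::-1],(800,600),interpolation=cv2.INTER_CUBIC))
E
```

```text
{'clock': 0.0, 'q': array([ 1.243,  0.69 , -0.195,  1.566,  0.157,  0.903, -0.215]), 'qd': array([-0.   , -0.001, -0.   ,  0.   , -0.   , -0.001,  0.001]), 'joint_torque': array([-0.0000e+00, -5.2756e+01, -1.2670e+00, -1.5343e+01, -5.3000e-02,
        7.0000e-03,  0.0000e+00]), 'tool_pos': array([ 0.221, -0.584,  0.302]), 'eef_rot': array([ 0.984,  0.18 , -0.   , -0.001]), 'contact_force': array([-0.501,  0.441, -0.057]), 'moment': array([-0.003,  0.018, -0.001]), 'opening': 0.9998653007800447}
top pen_center 0.82 [251 203 303 230] med [ 0.469 -0.081  0.013] min [ 0.443 -0.136 -0.002] max [ 0.496 -0.023  0.02 ]
top pen_center 0.59 [357 232 395 295] med [ 0.345 -0.342  0.02 ] min [ 0.275 -0.381  0.013] max [ 0.414 -0.303  0.026]
top pen_center 0.57 [327 153 336 227] med [ 0.537 -0.217  0.058] min [ 0.457 -0.231  0.05 ] max [ 0.623 -0.203  0.064]
top rest 0.61 [315 166 341 215] med [ 0.541 -0.206  0.01 ] min [ 0.481 -0.249  0.002] max [ 0.6   -0.188  0.051]
top cradle 0.82 [156 157 199 235] med [0.519 0.187 0.013] min [0.426 0.15  0.002] max [0.619 0.229 0.078]
top charger 0.73 [158 20
[... 1034 characters left out ...]
] min [ 0.482 -0.243 -0.001] max [ 0.603 -0.183  0.043]
side cradle 0.69 [164 217 251 295] med [0.492 0.209 0.023] min [0.425 0.162 0.003] max [0.615 0.237 0.075]
side charger 0.8 [212 243 245 285] med [0.434 0.215 0.056] min [0.425 0.187 0.015] max [0.481 0.236 0.079]
side bud0 0.64 [ 94 254 131 307] med [0.582 0.387 0.055] min [0.568 0.357 0.01 ] max [0.608 0.407 0.089]
side bud0 0.58 [182 167 209 202] med [0.709 0.026 0.05 ] min [ 0.693 -0.005  0.004] max [0.739 0.042 0.089]
side bowl 0.79 [152 304 197 341] med [0.447 0.364 0.021] min [0.402 0.339 0.003] max [0.469 0.406 0.034]
side jar 0.86 [306 139 328 167] med [ 0.572 -0.343  0.043] min [ 0.555 -0.376  0.002] max [ 0.602 -0.333  0.074]
```

View pics/a.png

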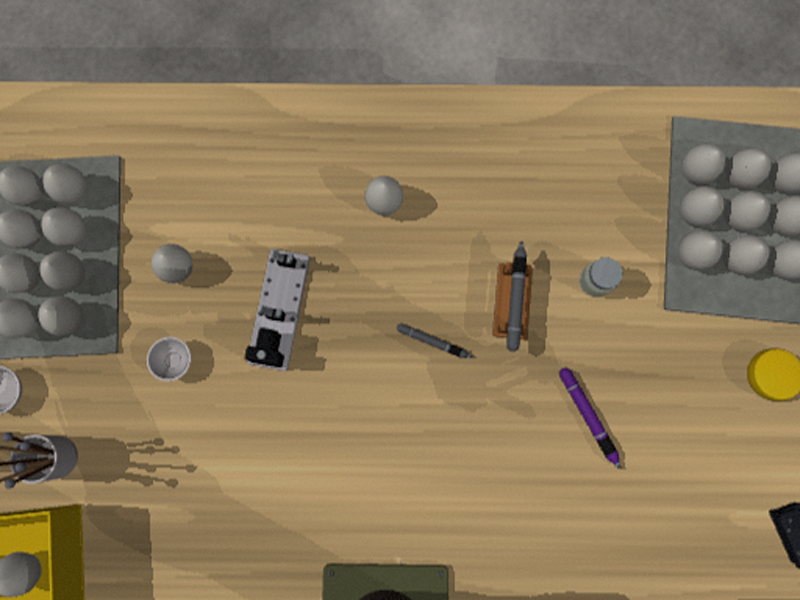

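View pics/b.png

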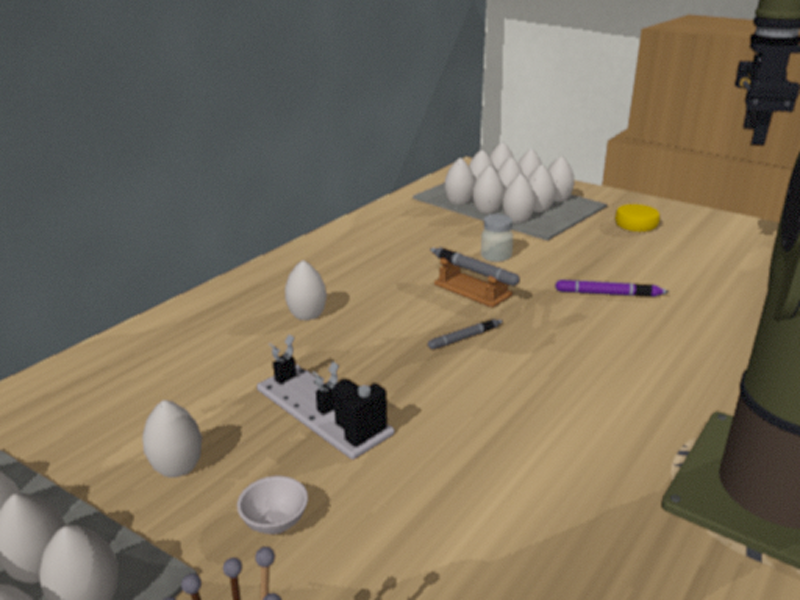

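The pen on the rest is at full-res top px (331,190). The short grey pen at (277,217) is smaller and lies loose on the table. The purple pen at (376,265) is excluded. The meant one is the pen on the rest, because it is the larger non-purple one, and its nose points away from the robot. I'll measure the axes and confirm with a crop.

```bash
cat >> h.py <<'E'
def go(pos,yaw):
    "target TCP pos, tool x yaw (pointing down): totals in tool axes cm + rotvec"
    st=monitor.get_state(); A=R.from_quat(st["eef_rot"])
    B=R.from_matrix(np.array([[np.cos(yaw),np.sin(yaw),0],[np.sin(yaw),-np.cos(yaw),0],[0,0,-1]]).T)
    d=A.inv().apply(np.array(pos)-st["tool_pos"])*100; r=(A.inv()*B).as_rotvec()
    print("go shift cm",d.round(3),"turn",r.round(4),"rows>=",max(np.linalg.norm(d)/6.25,np.linalg.norm(r)/.186).round(1))
def axis(P):
    c=np.median(P[:,:2],0); vx,vy,x0,y0=cv2.fitLine(P[:,:2].astype(np.float32),cv2.DIST_HUBER,0,.001,.001).ravel()
    if vx<0: vx,vy=-vx,-vy
    t=(P[:,:2]-[x0,y0])@[vx,vy]; a,b=np.percentile(t,[.5,99.5])
    return np.array([x0,y0]),np.array([vx,vy]),a,b
E
python3 - <<'E'
from h import *
s=snap("top"); save(s,"c.png",(240,140,400,300),4)
for d in finder.masks_of(s,"pen_center"):
    P,_=cloud(s,d["pixels"]); c,v,a,b=axis(P); print(d["p"],"ends",c+a*v,c+b*v,"len",b-a,"yaw",np.arctan2(v[1],v[0]),"ztop",np.percentile(P[:,2],90))
d=finder.masks_of(s,"cradle")[0]; P,_=cloud(s,d["pixels"]); Q=P[P[:,2]<.025]
print("cradle plate",[x.round(3) for x in cv2.minAreaRect(Q[:,:2].astype(np.float32))[0:1]],cv2.minAreaRect((Q[:,:2]*1000).astype(np.float32)))
w=snap("wrist"); print(np.array(w["hand_eye"]).round(3),w["fx"])
go([0.53,-0.21,0.30],0)
E
```

```text
0.76 ends [ 0.26769745 -0.38312602] [ 0.42124023 -0.30049892] len 0.1743634688311358 yaw 0.49369004 ztop 0.024022242705009612
0.74 ends [ 0.44556819 -0.140827  ] [ 0.49293598 -0.02068958] len 0.1291383295057169 yaw 1.1952306 ztop 0.017984873890125885
0.58 ends [ 0.45373413 -0.20752349] [ 0.63498542 -0.22762227] len 0.1823622486865771 yaw -0.110437855 ztop 0.06196348355381387
0.56 ends [0.565958   0.38487097] [0.61371491 0.34241684] len 0.06389895110358637 yaw -0.72668374 ztop 0.08723110092563445
0.42 ends [ 0.55919412 -0.38335438] [ 0.58770729 -0.3352979 ] len 0.05587867733606707 yaw 1.0352983 ztop 0.07659309803354422Traceback (most recent call last):
  File "<stdin>", line 6, in <module>
AttributeError: 'tuple' object has no attribute 'round'. Did you mean: 'count'?
```

View pics/c.png

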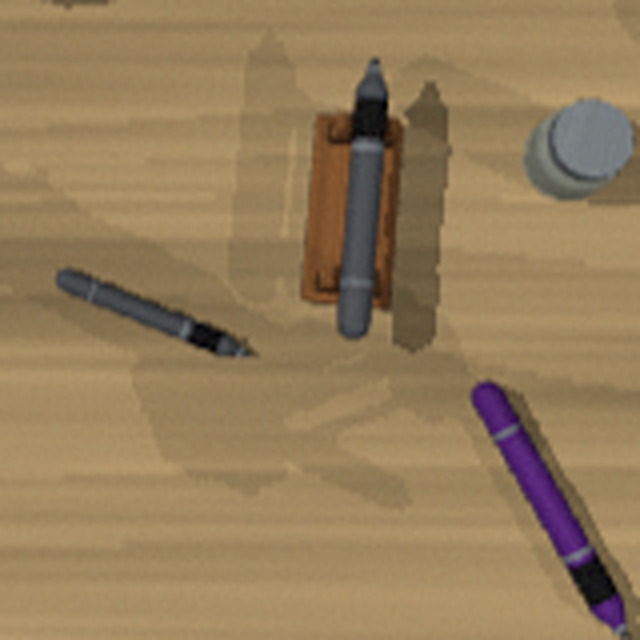

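Crop: the pen on the rest is at crop (360,200), which is full-res (330,190). It is the larger grey one, with its nose (black grip, thin bit) at the top, away from the robot. The small grey pen (crop 150,315) and the purple pen are left alone. I'm moving the wrist camera over it.

Call:
carry_out(motion=[5.3, -2.9, 0, 0, 0, 0, 5.3, -2.9, 0, 0, 0, 0, 5.3, -2.9, 0, 0, 0, 0, 5.3, -2.9, 0, 0, 0, 0, 5.3, -2.9, 0, 0, 0, 0, 5.3, -2.9, 0, 0, 0, 0, 5.3, -2.9, 0, 0, 0, 0, 5.3, -2.9, 0, 0, 0, 0])

```text
clock: 1.95
tool_pos: [0.5369, -0.216, 0.3029]
eef_rot: [0.984, 0.18, 0.0, 0.0]
contact_force: [0.2, -0.5, -0.3]
opening: 0.999
```

Call:
carry_out(motion=[0, 0, 0, 0, 0, 0.16, 0, 0, 0, 0, 0, 0.16, 0, 0, 0, 0, 0, 0.155, 0, 0, 0, 0, 0, 0, 0, 0, 0, 0, 0, 0])

```text
clock: 2.58
tool_pos: [0.5357, -0.2174, 0.3028]
eef_rot: [0.998, -0.055, 0.0, 0.0]
contact_force: [0.8, 1.3, 0.2]
opening: 0.999
```

```bash
cat > pen.py <<'E'
from h import *
w=snap("wrist"); print(w["_st"]["tool_pos"],w["_st"]["eef_rot"],w["_st"]["clock"]); print(np.array(w["hand_eye"]).round(3),w["fx"])
save(w,"d.png",None,1.5)
for d in finder.masks_of(w,"pen_center")[:3]:
    P,_=cloud(w,d["pixels"]); c,v,a,b=axis(P); print(round(d["p"],2),d["extent"],"ends",c+a*v,c+b*v,"len",b-a,"yaw",np.arctan2(v[1],v[0]),"ztop",np.percentile(P[:,2],[50,90,97]))
for d in finder.masks_of(w,"rest")[:1]:
    P,_=cloud(w,d["pixels"]); print("rest",d["p"],cv2.minAreaRect((P[:,:2]*1000).astype(np.float32)))
E
python3 pen.py
```

```text
[ 0.53570649 -0.21741779  0.30276182] [ 9.98475626e-01 -5.51943961e-02  5.99163995e-05  1.11093746e-05] 2.575
[[-0.001 -0.966 -0.26   0.067]
 [ 1.    -0.001 -0.    -0.001]
 [ 0.    -0.26   0.966 -0.081]
 [ 0.     0.     0.     1.   ]] 289.15251799190804
0.85 [242.2, 78.5, 265.2, 237.9] ends [ 0.45845186 -0.20847515] [ 0.6387885  -0.22677545] len 0.181262801893268 yaw -0.10113234 ztop [0.05789046 0.05979273 0.06041173]
0.81 [316.8, 238.4, 385.7, 333.2] ends [ 0.2640557  -0.38630464] [ 0.51781125 -0.25051519] len 0.28780315453323785 yaw 0.49134663 ztop [0.0186125  0.02076937 0.02161489]
0.74 [112.6, 206.2, 209.2, 237.3] ends [ 0.45068771 -0.14268795] [ 0.5024045  -0.01917876] len 0.13389976622086375 yaw 1.1742499 ztop [0.01303819 0.01499428 0.01564694]
rest 0.78 ((543.7988891601562, -217.1289520263672), (60.49856948852539, 132.9931182861328), 83.11321258544922)
```

View pics/d.png

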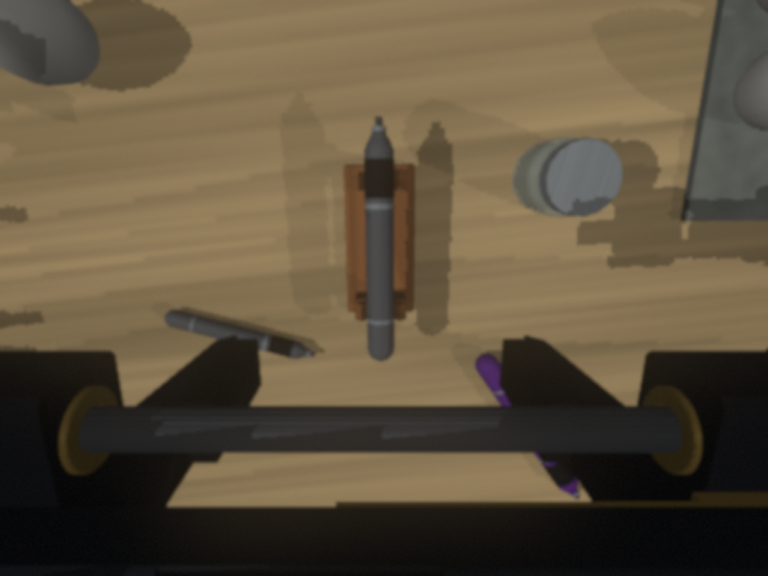

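Call:
carry_out(motion=[0, -0.1, 5.2, 0, 0, 0, 0, 0, 5.2, 0, 0, 0, 0, 0, 5.2, 0, 0, 0, 0, 0, 3.2, 0, 0, 0, 0, 0, 2.0, 0, 0, 0, 0, 0, 0, 0, 0, 0, 0, 0, 0, 0, 0, 0])

```text
clock: 3.6
tool_pos: [0.5366, -0.2169, 0.0959]
eef_rot: [0.998, -0.057, 0.001, 0.0]
contact_force: [0.3, -0.1, -0.5]
opening: 1.0
```

Call:
carry_out(motion=[0, 0, 0, 0, 0, 0, 0, 0, 0, 0, 0, 0, 0, 0, 0, 0, 0, 0, 0, 0, 0, 0, 0, 0, 0, 0, 0, 0, 0, 0, 0, 0, 0, 0, 0, 0], hand=1, grip_force=45)

```text
clock: 4.35
tool_pos: [0.5357, -0.2165, 0.0947]
eef_rot: [0.998, -0.057, -0.0, 0.0]
contact_force: [0.0, -0.4, -0.4]
opening: 0.338
```

Call:
carry_out(motion=[0, 0, 0, 0, 0, 0, 0, 0, 0, 0, 0, 0, 0, 0, 0, 0, 0, 0, 0, 0, 0, 0, 0, 0])

```text
clock: 4.85
tool_pos: [0.5357, -0.2171, 0.0948]
eef_rot: [0.998, -0.057, 0.0, 0.0]
contact_force: [-0.8, -3.3, 0.0]
opening: 0.228
```

Call:
carry_out(motion=[0, 0, -2, 0, 0, 0, 0, 0, -5, 0, 0, 0, 0, 0, -5, 0, 0, 0, 0, 0, -4, 0, 0, 0, 0, 0, 0, 0, 0, 0, 0, 0, 0, 0, 0, 0])

```text
clock: 5.6
tool_pos: [0.5353, -0.2157, 0.2547]
eef_rot: [0.998, -0.056, -0.0, -0.0]
contact_force: [-0.2, 1.0, -1.8]
opening: 0.231
```

```bash
python3 - <<'E'
from h import *
st=monitor.get_state(); print(st["tool_pos"],st["opening"],st["contact_force"])
for n in ["top","side"]:
    s=snap(n)
    if n=="side": save(s,"e.png",(220,80,400,260),4)
    for d in finder.masks_of(s,"pen_center"):
        P,_=cloud(s,d["pixels"])
        if len(P)==0 or np.median(P[:,2])<.1: continue
        c,v,a,b=axis(P); e=[P[np.argsort((P[:,:2]-c)@v)[k*len(P)//20]] for k in (1,10,18)]
        print(n,round(d["p"],2),"ends",c+a*v,c+b*v,b-a,"yaw",np.arctan2(v[1],v[0]),np.round(e,3).tolist())
s=snap("top")
d=finder.masks_of(s,"cradle")[0]; P,_=cloud(s,d["pixels"]); Q=P[P[:,2]<.02]
print("cradle plate",cv2.minAreaRect((Q[:,:2]*1000).astype(np.float32)))
E
```

```text
[ 0.53526718 -0.21570406  0.25469777] 0.23059992459431444 [-0.1807449   0.96419425 -1.82558168]
top 0.73 ends [ 0.4688259  -0.20936579] [ 0.62979859 -0.22344443] 0.1615871817215797 yaw -0.08723784 [[0.471, -0.216, 0.219], [0.499, -0.214, 0.218], [0.618, -0.215, 0.216]]
side 0.9 ends [ 0.45376885 -0.19669913] [ 0.81000888 -0.23828689] 0.35865930289246023 yaw -0.11621481 [[0.457, -0.207, 0.215], [0.517, -0.21, 0.219], [0.619, -0.212, 0.207]]
cradle plate ((526.5048217773438, 191.65875244140625), (77.40239715576172, 210.33755493164062), 80.23074340820312)
```

View pics/e.png

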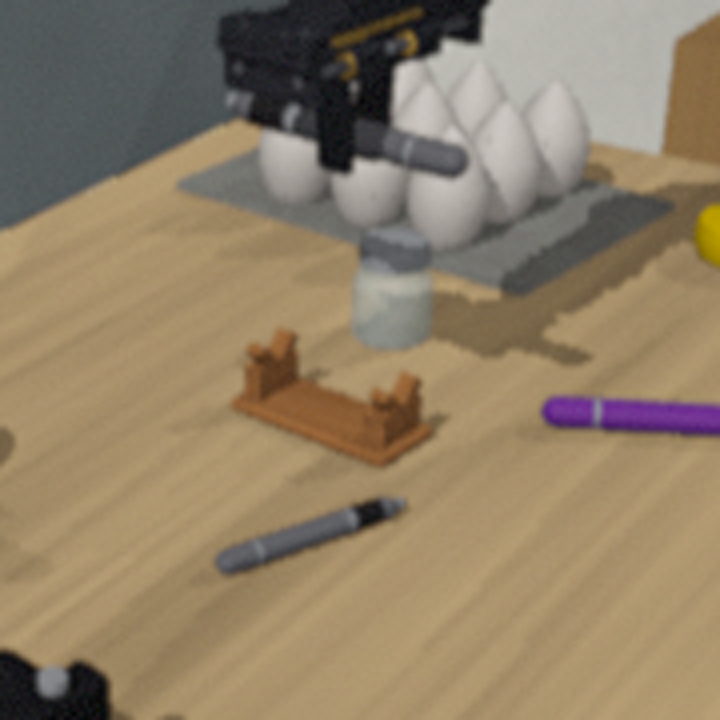

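The pen is held. Next I'm carrying it across, stopping short of the cradle to look at it.

Call:
carry_out(motion=[-0.6, -5.4, 0, 0, 0, 0.03, -0.6, -5.4, 0, 0, 0, 0.03, -0.6, -5.4, 0, 0, 0, 0, -0.6, -5.4, 0, 0, 0, 0, -0.6, -5.4, 0, 0, 0, 0, -0.6, -5.4, 0, 0, 0, 0, 0, 0, 0, 0, 0, 0, 0, 0, 0, 0, 0, 0])

```text
clock: 6.9
tool_pos: [0.551, 0.1084, 0.2543]
eef_rot: [0.996, -0.086, -0.0, 0.001]
contact_force: [1.0, -0.6, -1.5]
opening: 0.228
```

```bash
cat > cr.py <<'E'
from h import *
import sys
w=snap("wrist"); st=w["_st"]; print(st["tool_pos"],st["eef_rot"],st["clock"])
save(w,sys.argv[1]+".png",None,1.5)
np.savez(sys.argv[1]+".npz",**{k:v for k,v in w.items() if k!="_st"},pos=st["tool_pos"],rot=st["eef_rot"])
for t in ["cradle","charger","cup_rim","clip_tail"]:
  for d in finder.masks_of(w,t)[:2]:
    P,_=cloud(w,d["pixels"]); 
    if len(P)==0: continue
    print(t,round(d["p"],2),np.round(d["extent"]),"med",np.median(P,0).round(4),"z97",np.percentile(P[:,2],97).round(4))
    if t=="cradle" and d["p"]>.5:
        for lo,hi in [(.006,.018)]:
            Q=P[(P[:,2]>lo)&(P[:,2]<hi)]; print(" plate",len(Q),np.median(Q[:,2]).round(4),cv2.minAreaRect((Q[:,:2]*1000).astype(np.float32)))
    if t=="charger":
        Q=P[P[:,2]>.07]; print(" block top",len(Q),Q[:,2].max() if len(Q) else 0,cv2.minAreaRect((Q[:,:2]*1000).astype(np.float32)) if len(Q)>5 else 0)
E
python3 cr.py f
```

```text
[0.55103797 0.10843062 0.25426953] [ 9.96252720e-01 -8.64864850e-02 -3.97106138e-04  6.69140565e-04] 6.9
cradle 0.67 [144. 112. 218. 246.] med [0.5695 0.1823 0.0108] z97 0.0701
 plate 5975 0.0106 ((557.0543823242188, 187.12156677246094), (72.1897201538086, 149.16641235351562), 80.2831802368164)
clip_tail 0.72 [147. 114. 222. 246.] med [0.5694 0.1825 0.0108] z97 0.0707
clip_tail 0.38 [507. 142. 512. 185.] med [ 0.5046 -0.1836  0.0044] z97 0.0081
```

View pics/f.png

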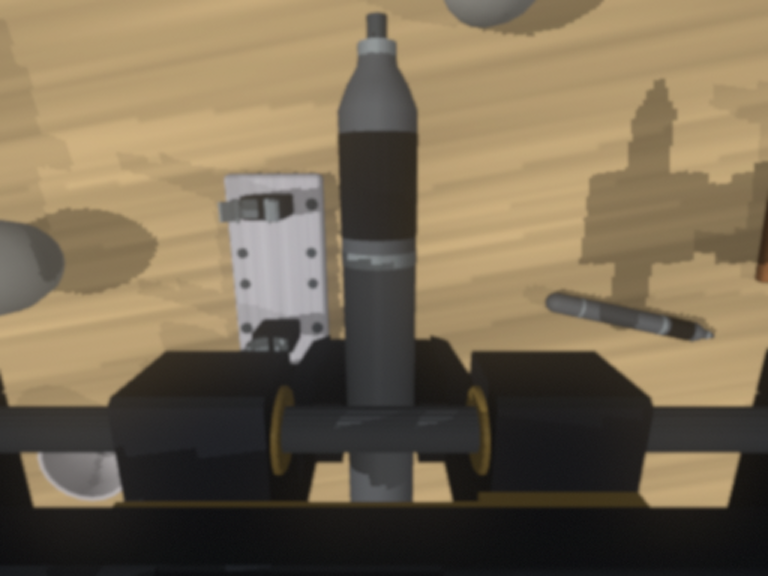

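The wrist view shows the held pen centred, its bit tip at full-res px (251,9). The cradle plate is at (150–218, 116–240), with the nose clip near (175,139) and the tail clip near (180,226). I'll compute the pen in the tool frame and the cradle axis from this view.

```bash
python3 - <<'E'
from h import *
f=dict(np.load("f.npz")); f["_st"]={"tool_pos":f["pos"],"eef_rot":f["rot"]}
# pen in tool frame
u,v=np.meshgrid(np.arange(512),np.arange(384)); 
P,px=cloud(f); T=(P-f["pos"])@R.from_quat(f["rot"]).as_matrix()
m=(abs(T[:,1])<.02)&(T[:,2]>.02)&(T[:,2]<.07)&(T[:,0]>.02)
Q=T[m]; print("tip x",np.sort(Q[:,0])[-5:].round(4))
for a in np.arange(.02,.115,.01):
    q=Q[(Q[:,0]>a)&(Q[:,0]<a+.01)]
    if len(q): print(round(a+.005,3),"y mid",((q[:,1].min()+q[:,1].max())/2).round(4),"w",np.ptp(q[:,1]).round(4),"top z",np.percentile(q[:,2],5).round(4))
# cradle frame guess
yaw=-.1696;o=np.array([.5616,.1863]);ux=np.array([np.cos(yaw),np.sin(yaw)]);uy=np.array([-ux[1],ux[0]])
C=np.c_[(P[:,:2]-o)@ux,(P[:,:2]-o)@uy,P[:,2]]
m=(abs(C[:,0])<.1)&(abs(C[:,1])<.06)&(C[:,2]>.006)&(C[:,2]<.1)&(px[:,0]<224); C=C[m]
for lo,hi in[(.006,.016),(.02,.05),(.05,.065),(.065,.09)]:
  for s,e in[(-.08,-.02),(.02,.1)]:
    q=C[(C[:,2]>lo)&(C[:,2]<hi)&(C[:,0]>s)&(C[:,0]<e)]
    if len(q)>3: print(lo,s,len(q),"x",np.percentile(q[:,0],[1,50,99]).round(4),"y",np.percentile(q[:,1],[1,50,99]).round(4))
w=snap("top")
for t in["charger","cradle"]:
    d=finder.masks_of(w,t)[0];P,_=cloud(w,d["pixels"]);C=np.c_[(P[:,:2]-o)@ux,(P[:,:2]-o)@uy,P[:,2]]
    for lo,hi in[(.004,.02),(.055,.07),(.07,.09)]:
        q=C[(C[:,2]>lo)&(C[:,2]<hi)]; print(t,lo,len(q),"x",np.percentile(q[:,0],[1,50,99]).round(4),"y",np.percentile(q[:,1],[1,50,99]).round(4))
E
```

```text
tip x [0.1066 0.1066 0.1067 0.1067 0.1068]
0.025 y mid -0.0015 w 0.0215 top z 0.0348
0.035 y mid -0.0012 w 0.0218 top z 0.0348
0.045 y mid -0.0015 w 0.0215 top z 0.0347
0.055 y mid -0.0015 w 0.0222 top z 0.0347
0.065 y mid -0.0016 w 0.0219 top z 0.0347
0.075 y mid -0.0018 w 0.0219 top z 0.0346
0.085 y mid -0.0019 w 0.0216 top z 0.0352
0.095 y mid -0.0018 w 0.0154 top z 0.0388
0.105 y mid -0.0018 w 0.0081 top z 0.0425
0.006 -0.08 1625 x [-0.0763 -0.0362 -0.0202] y [-0.0355 -0.0069  0.0345]
0.006 0.02 2213 x [0.0208 0.0473 0.0698] y [-0.0356 -0.0077  0.0341]
0.02 -0.08 494 x [-0.0779 -0.0415 -0.0395] y [-0.0152 -0.0021  0.0139]
0.02 0.02 400 x [0.0403 0.0498 0.056 ] y [-0.0151 -0.0013  0.0129]
0.05 -0.08 90 x [-0.0502 -0.0441 -0.0416] y [-0.0137  0.0081  0.0129]
0.05 0.02 83 x [0.042  0.0484 0.0539] y [-0.0132  0.0098  0.0121]
0.065 -0.08 36 x [-0.0436 -0.0421 -0.0404] y [-0.0139  0.0081  0.0135]
0.065 0.02 316 x [0.0415 0.0482 0.0549] y [-0.0173  0.0097  0.0174]Traceback (most recent call last):
  File "<stdin>", line 21, in <module>
IndexError: list index out of range
```

Call:
carry_out(motion=[0.4, -3.9, 0, 0, 0, 0, 0.4, -3.8, 0, 0, 0, 0, 0, 0, 4.0, 0, 0, 0, 0, 0, 4.0, 0, 0, 0, 0, 0, 2.5, 0, 0, 0, 0, 0, 0, 0, 0, 0, 0, 0, 0, 0, 0, 0, 0, 0, 0, 0, 0, 0])

```text
clock: 8.25
tool_pos: [0.5733, 0.1837, 0.1512]
eef_rot: [0.996, -0.087, 0.001, -0.001]
contact_force: [0.0, -0.1, -2.2]
opening: 0.229
```

```bash
python3 - <<'E'
from h import *
w=snap("wrist"); s=snap("side"); t=snap("top"); st=monitor.get_state(); print(st["tool_pos"],st["eef_rot"],st["contact_force"],st["moment"],st["clock"])
a=cv2.resize(w["frame"][0:300,100:420],(400,375)); b=cv2.resize(s["frame"][170:310,150:290],(400,400)); c=cv2.resize(t["frame"][140:250,130:230],(400,440))
im=np.zeros((440,1200,3),np.uint8); im[:375,:400]=a; im[:400,400:800]=b; im[:,800:]=c
cv2.imwrite("pics/g.png",cv2.resize(im,(800,293))[...,::-1]); cv2.imwrite("pics/g.png",im[:, :800,::-1])
yaw=-.1696;o=np.array([.5616,.1863]);ux=np.array([np.cos(yaw),np.sin(yaw)]);uy=np.array([-ux[1],ux[0]])
P,px=cloud(w);C=np.c_[(P[:,:2]-o)@ux,(P[:,:2]-o)@uy,P[:,2]]
for a in np.arange(.03,.125,.01):
    q=C[(C[:,0]>a)&(C[:,0]<a+.01)&(abs(C[:,1])<.03)&(C[:,2]>.085)&(C[:,2]<.14)]
    if len(q): print(round(a+.005,3),"pen y mid",((q[:,1].min()+q[:,1].max())/2).round(4),"w",np.ptp(q[:,1]).round(4),"top",np.percentile(q[:,2],95).round(4))
q=C[(C[:,0]>0)&(abs(C[:,1])<.012)&(C[:,2]>.085)&(C[:,2]<.14)];print("tip",q[:,0].max())
q=C[(C[:,0]>-.1)&(C[:,0]<.09)&(abs(C[:,1])<.05)&(C[:,2]>.006)&(C[:,2]<.016)];print("plate",q.shape,np.percentile(q[:,0],99.7),np.percentile(q[:,1],[.3,99.7]))
P,px=cloud(s);C=np.c_[(P[:,:2]-o)@ux,(P[:,:2]-o)@uy,P[:,2]]
q=C[(C[:,0]>-.12)&(C[:,0]<0)&(abs(C[:,1])<.02)&(C[:,2]>.09)&(C[:,2]<.13)]
print("side: tail x",np.percentile(q[:,0],[1,3,10]),"z top",np.percentile(q[:,2],97))
q=C[(C[:,0]>-.15)&(C[:,0]<-.0)&(abs(C[:,1])<.035)&(C[:,2]>.02)&(C[:,2]<.08)]
print("side: charger/clip x hist",np.histogram(q[:,0],bins=np.arange(-.15,0,.01)))
P,px=cloud(t);C=np.c_[(P[:,:2]-o)@ux,(P[:,:2]-o)@uy,P[:,2]]
q=C[(C[:,0]>-.12)&(C[:,0]<0)&(abs(C[:,1])<.02)&(C[:,2]>.09)&(C[:,2]<.13)]
if len(q): print("top: tail x",np.percentile(q[:,0],[1,3,10]),"y",np.percentile(q[:,1],[2,50,98]))
q=C[(C[:,0]>-.16)&(C[:,0]<-.05)&(abs(C[:,1])<.04)&(C[:,2]>.06)&(C[:,2]<.085)]
print("top: charger x",np.percentile(q[:,0],[1,50,99]),"y",np.percentile(q[:,1],[1,50,99]))
E
```

```text
[0.57285754 0.18366165 0.15065035] [ 9.96253820e-01 -8.64733454e-02  7.59460738e-04 -3.31131925e-04] [-0.59047894  0.37904697 -1.8590307 ] [ 0.02044656  0.00865929 -0.02866867] 8.4
0.035 pen y mid 0.0007 w 0.0212 top 0.1164
0.045 pen y mid 0.0006 w 0.0219 top 0.1163
0.055 pen y mid 0.0007 w 0.0216 top 0.1165
0.065 pen y mid 0.0006 w 0.0221 top 0.1166
0.075 pen y mid 0.0008 w 0.0219 top 0.1166
0.085 pen y mid 0.001 w 0.0219 top 0.1167
0.095 pen y mid 0.001 w 0.0217 top 0.1164
0.105 pen y mid 0.0009 w 0.0171 top 0.1136
0.115 pen y mid 0.0009 w 0.0098 top 0.1105
tip 0.1187589263769142
plate (4023, 3) 0.06967051409006737 [-0.0356535   0.03602763]
side: tail x [-0.07189027 -0.0704539  -0.06804436] z top 0.11622533617121927
side: charger/clip x hist (array([  0, 573, 156,  92,  41,  87, 104,   9,   0, 163, 108,   0,   0,
         0]), array([-0.15, -0.14, -0.13, -0.12, -0.11, -0.1 , -0.09, -0.08, -0.07,
       -0.06, -0.05, -0.04, -0.03, -0.02, -0.01]))
top: tail x [-0.07368907 -0.07197763 -0.06949519] y [-0.01278739 -0.00769706  0.00405619]
top: charger x [-0.13543331 -0.09767088 -0.05060979] y [-0.03007131 -0.01413509  0.00489267]
```

View pics/g.png

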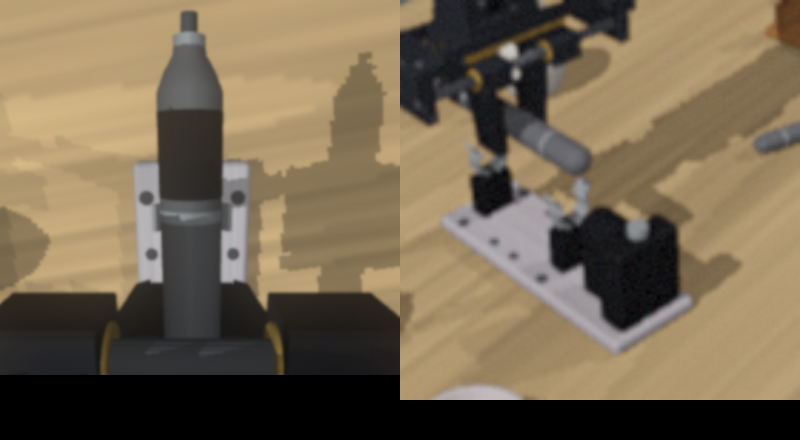

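The pen is in line over both clips: the wrist view shows it central between the flares, and the side view shows its tail just in front of the cup. Estimates give a tail gap of about 6 mm and a lateral offset of 0.5 mm. I'm trimming that and going down.

Call:
carry_out(motion=[0.1, 0.05, 1.0, 0, 0, 0, 0, 0, 1.0, 0, 0, 0, 0, 0, 0.8, 0, 0, 0, 0, 0, 0, 0, 0, 0, 0, 0, 0, 0, 0, 0])

```text
clock: 9.02
tool_pos: [0.5732, 0.1826, 0.1216]
eef_rot: [0.996, -0.086, -0.0, 0.0]
contact_force: [-0.8, -0.8, -1.7]
opening: 0.233
```

Call:
carry_out(motion=[0, 0, 0.2, 0, 0, 0, 0, 0, 0.2, 0, 0, 0, 0, 0, 0, 0, 0, 0])

```text
clock: 9.4
tool_pos: [0.5741, 0.1832, 0.1186]
eef_rot: [0.996, -0.087, 0.001, -0.001]
contact_force: [-1.1, 0.3, 4.8]
opening: 0.229
```

Call:
carry_out(motion=[0, 0, 0.15, 0, 0, 0, 0, 0, 0.15, 0, 0, 0, 0, 0, 0, 0, 0, 0])

```text
clock: 9.78
tool_pos: [0.5745, 0.1832, 0.116]
eef_rot: [0.996, -0.087, 0.001, -0.001]
contact_force: [-0.3, 0.8, 8.5]
opening: 0.232
```

Call:
carry_out(motion=[0, 0, 0.1, 0, 0, 0, 0, 0, 0, 0, 0, 0])

```text
clock: 10.02
tool_pos: [0.5746, 0.1832, 0.1151]
eef_rot: [0.996, -0.087, 0.002, -0.001]
contact_force: [-0.3, 1.3, 8.7]
opening: 0.225
```

Call:
carry_out(motion=[0, 0, 0.1, 0, 0, 0, 0, 0, 0, 0, 0, 0])

```text
clock: 10.28
tool_pos: [0.5747, 0.1831, 0.114]
eef_rot: [0.996, -0.087, 0.002, -0.001]
contact_force: [0.8, 0.2, 8.2]
opening: 0.23
```

Call:
carry_out(motion=[0, 0, 0.1, 0, 0, 0, 0, 0, 0, 0, 0, 0])

```text
clock: 10.52
tool_pos: [0.5746, 0.1831, 0.1129]
eef_rot: [0.996, -0.087, 0.002, -0.001]
contact_force: [0.4, 0.7, 6.7]
opening: 0.228
```

Call:
carry_out(motion=[0, 0, 0.15, 0, 0, 0, 0, 0, 0, 0, 0, 0])

```text
clock: 10.78
tool_pos: [0.5745, 0.1831, 0.111]
eef_rot: [0.996, -0.087, 0.001, -0.001]
contact_force: [2.4, 0.2, 3.5]
opening: 0.232
```

Call:
carry_out(motion=[0, 0, 0.15, 0, 0, 0, 0, 0, 0, 0, 0, 0])

```text
clock: 11.02
tool_pos: [0.5739, 0.1832, 0.1086]
eef_rot: [0.996, -0.086, 0.001, -0.0]
contact_force: [3.3, 1.1, 1.1]
opening: 0.232
```

Call:
carry_out(motion=[0, 0, 0.15, 0, 0, 0, 0, 0, 0, 0, 0, 0])

```text
clock: 11.28
tool_pos: [0.5736, 0.1833, 0.1073]
eef_rot: [0.996, -0.086, 0.0, -0.0]
contact_force: [1.5, 1.8, 2.8]
opening: 0.229
```

Call:
carry_out(motion=[0, 0, 0.1, 0, 0, 0, 0, 0, 0, 0, 0, 0])

```text
clock: 11.52
tool_pos: [0.5733, 0.1833, 0.1061]
eef_rot: [0.996, -0.086, 0.0, -0.0]
contact_force: [2.6, 2.8, 2.0]
opening: 0.225
```

Call:
carry_out(motion=[0, 0, 0.1, 0, 0, 0, 0, 0, 0, 0, 0, 0])

```text
clock: 11.78
tool_pos: [0.573, 0.1834, 0.1048]
eef_rot: [0.996, -0.086, -0.0, -0.0]
contact_force: [1.7, 4.3, -0.2]
opening: 0.229
```

Call:
carry_out(motion=[0, 0, 0.05, 0, 0, 0, 0, 0, 0, 0, 0, 0])

```text
clock: 12.02
tool_pos: [0.573, 0.1834, 0.1045]
eef_rot: [0.996, -0.086, -0.0, -0.0]
contact_force: [1.3, 5.0, -0.1]
opening: 0.225
```

Call:
carry_out(motion=[0, 0, 0.1, 0, 0, 0, 0, 0, 0, 0, 0, 0])

```text
clock: 12.28
tool_pos: [0.573, 0.1834, 0.1044]
eef_rot: [0.996, -0.086, -0.0, -0.0]
contact_force: [-0.5, 6.2, 7.5]
opening: 0.228
```

Call:
carry_out(motion=[0, 0, 0.05, 0, 0, 0, 0, 0, 0, 0, 0, 0])

```text
clock: 12.52
tool_pos: [0.573, 0.1834, 0.1043]
eef_rot: [0.996, -0.086, -0.0, -0.0]
contact_force: [-1.1, 4.2, 10.4]
opening: 0.231
```

```bash
cat > chk.py <<'E'
from h import *
import sys
w=snap("wrist"); s=snap("side"); st=monitor.get_state(); print(st["tool_pos"],st["eef_rot"],st["contact_force"],st["moment"],st["clock"])
yaw=-.1696;o=np.array([.5616,.1863]);ux=np.array([np.cos(yaw),np.sin(yaw)]);uy=np.array([-ux[1],ux[0]])
P,px=cloud(w);C=np.c_[(P[:,:2]-o)@ux,(P[:,:2]-o)@uy,P[:,2]]
for a in np.arange(.02,.125,.01):
    q=C[(C[:,0]>a)&(C[:,0]<a+.01)&(abs(C[:,1])<.012)&(C[:,2]>.045)&(C[:,2]<.14)]
    if len(q): print(round(a+.005,3),"pen y mid",((q[:,1].min()+q[:,1].max())/2).round(4),"w",np.ptp(q[:,1]).round(4),"top",np.percentile(q[:,2],90).round(4))
q=C[(C[:,0]>0)&(abs(C[:,1])<.012)&(C[:,2]>.045)&(C[:,2]<.14)];print("tip",q[:,0].max())
P,px=cloud(s);C=np.c_[(P[:,:2]-o)@ux,(P[:,:2]-o)@uy,P[:,2]]
for a in np.arange(-.12,.0,.01):
    q=C[(C[:,0]>a)&(C[:,0]<a+.01)&(abs(C[:,1])<.013)&(C[:,2]>.05)&(C[:,2]<.13)]
    if len(q): print("side",round(a+.005,3),len(q),"top",np.percentile(q[:,2],[50,95]).round(4),"x min",q[:,0].min().round(4))
if len(sys.argv)>1:
    a=cv2.resize(w["frame"][0:300,100:420],(400,375)); b=cv2.resize(s["frame"][190:300,155:265],(400,400),interpolation=cv2.INTER_CUBIC)
    im=np.zeros((400,800,3),np.uint8); im[:375,:400]=a; im[:,400:]=b; cv2.imwrite("pics/"+sys.argv[1],im[...,::-1])
E
python3 chk.py i.png
```

```text
[0.5730173  0.18337194 0.10433358] [ 9.96260689e-01 -8.63971971e-02 -1.46217778e-04 -3.78345947e-04] [-1.7332262   4.82240777 10.73449477] [0.92776414 0.21440941 0.00829354] 12.625
0.025 pen y mid -0.0 w 0.024 top 0.1291
0.035 pen y mid 0.0 w 0.024 top 0.1388
0.045 pen y mid -0.0 w 0.024 top 0.0698
0.055 pen y mid -0.0 w 0.024 top 0.0698
0.065 pen y mid 0.0004 w 0.022 top 0.0698
0.075 pen y mid 0.0003 w 0.0219 top 0.0698
0.085 pen y mid 0.0004 w 0.022 top 0.0698
0.095 pen y mid 0.0003 w 0.0216 top 0.0694
0.105 pen y mid 0.0003 w 0.017 top 0.0665
0.115 pen y mid 0.0004 w 0.0102 top 0.0634
tip 0.1186303965803342
side -0.115 22 top [0.0747 0.0828] x min -0.1198
side -0.105 40 top [0.073  0.0751] x min -0.1099
side -0.095 40 top [0.0726 0.0744] x min -0.0998
side -0.085 43 top [0.0726 0.0751] x min -0.0897
side -0.075 7 top [0.0684 0.0737] x min -0.0799
side -0.065 54 top [0.0644 0.0699] x min -0.0687
side -0.055 56 top [0.0666 0.0711] x min -0.06
side -0.045 40 top [0.0681 0.0703] x min -0.0496
side -0.035 33 top [0.0672 0.0697] x min -0.0396
side -0.025 38 top [0.0663 0.0702] x min -0.0295
side -0.015 77 top [0.1149 0.121 ] x min -0.0196
side -0.005 45 top [0.0672 0.1295] x min -0.0099
```

View pics/i.png

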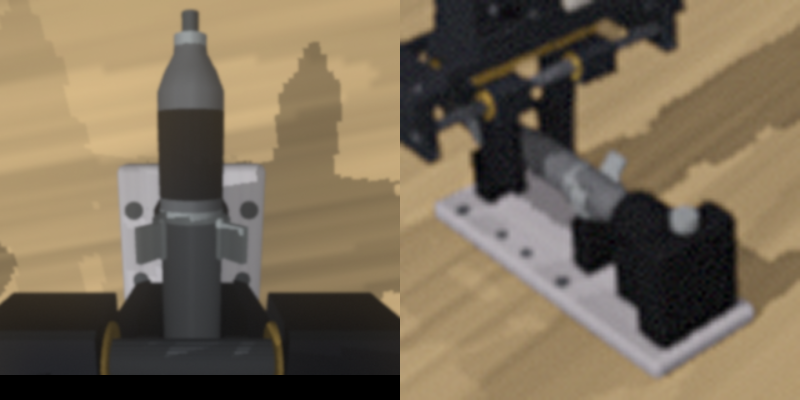

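Both clips have snapped: the pen is level (top at 69.8 mm at both clips), the lips are closed over it and about 12 N is carried on the pans. I'm easing off the vertical and side loads, then starting the slide in small rows.

Call:
carry_out(motion=[0, -0.05, -0.13, 0, 0, 0, 0, 0, 0, 0, 0, 0, 0, 0, 0, 0, 0, 0])

```text
clock: 13.0
tool_pos: [0.573, 0.1835, 0.1044]
eef_rot: [0.996, -0.086, -0.0, 0.0]
contact_force: [0.0, 5.0, 2.5]
opening: 0.23
```

Call:
carry_out(motion=[-0.1, 0, 0, 0, 0, 0, -0.1, 0, 0, 0, 0, 0, -0.1, 0, 0, 0, 0, 0, 0, 0, 0, 0, 0, 0])

```text
clock: 13.5
tool_pos: [0.5724, 0.1835, 0.1045]
eef_rot: [0.996, -0.087, 0.002, -0.0]
contact_force: [4.6, 3.8, -3.2]
opening: 0.23
```

Call:
carry_out(motion=[-0.1, 0, 0, 0, 0, 0, -0.1, 0, 0, 0, 0, 0, -0.1, 0, 0, 0, 0, 0])

```text
clock: 13.88
tool_pos: [0.5696, 0.1839, 0.1046]
eef_rot: [0.996, -0.087, 0.002, -0.0]
contact_force: [6.0, 4.0, -2.2]
opening: 0.228
```

Call:
carry_out(motion=[-0.15, -0.03, 0, 0, 0, 0, -0.15, 0, 0, 0, 0, 0, -0.15, 0, 0, 0, 0, 0, 0, 0, 0, 0, 0, 0])

```text
clock: 14.38
tool_pos: [0.5649, 0.1848, 0.1045]
eef_rot: [0.996, -0.087, 0.002, 0.0]
contact_force: [4.4, 3.9, -2.2]
opening: 0.227
```

Call:
carry_out(motion=[-0.12, 0, 0, 0, 0, 0, -0.12, 0, 0, 0, 0, 0, 0, 0, 0, 0, 0, 0])

```text
clock: 14.75
tool_pos: [0.5626, 0.1852, 0.1045]
eef_rot: [0.996, -0.087, 0.002, 0.0]
contact_force: [4.6, 3.0, -3.3]
opening: 0.232
```

Call:
carry_out(motion=[-0.12, 0, 0, 0, 0, 0, -0.12, 0, 0, 0, 0, 0, 0, 0, 0, 0, 0, 0])

```text
clock: 15.12
tool_pos: [0.5603, 0.1856, 0.1045]
eef_rot: [0.996, -0.087, 0.002, 0.0]
contact_force: [4.2, 2.7, -1.1]
opening: 0.224
```

Call:
carry_out(motion=[-0.12, 0, 0, 0, 0, 0, -0.12, 0, 0, 0, 0, 0, 0, 0, 0, 0, 0, 0])

```text
clock: 15.5
tool_pos: [0.5579, 0.186, 0.1045]
eef_rot: [0.996, -0.087, 0.002, 0.0]
contact_force: [5.0, 3.3, -1.9]
opening: 0.233
```

Call:
carry_out(motion=[-0.12, 0, 0, 0, 0, 0, -0.12, 0, 0, 0, 0, 0, 0, 0, 0, 0, 0, 0])

```text
clock: 15.88
tool_pos: [0.5556, 0.1864, 0.1046]
eef_rot: [0.996, -0.087, 0.002, 0.0]
contact_force: [4.6, 3.6, -1.6]
opening: 0.229
```

Call:
carry_out(motion=[-0.12, 0, 0, 0, 0, 0, -0.12, 0, 0, 0, 0, 0, 0, 0, 0, 0, 0, 0])

```text
clock: 16.25
tool_pos: [0.5533, 0.1868, 0.1046]
eef_rot: [0.996, -0.087, 0.002, 0.0]
contact_force: [3.2, 2.9, -3.1]
opening: 0.23
```

Call:
carry_out(motion=[-0.12, 0, 0, 0, 0, 0, -0.12, 0, 0, 0, 0, 0, 0, 0, 0, 0, 0, 0])

```text
clock: 16.62
tool_pos: [0.5509, 0.1871, 0.1046]
eef_rot: [0.996, -0.087, 0.002, 0.0]
contact_force: [3.9, 3.2, -2.5]
opening: 0.229
```

Call:
carry_out(motion=[-0.12, 0, 0, 0, 0, 0, -0.12, 0, 0, 0, 0, 0, 0, 0, 0, 0, 0, 0])

```text
clock: 17.0
tool_pos: [0.5489, 0.1875, 0.1046]
eef_rot: [0.996, -0.087, 0.002, 0.0]
contact_force: [4.9, 3.3, -2.5]
opening: 0.229
```

Call:
carry_out(motion=[-0.12, 0, 0, 0, 0, 0, -0.12, 0, 0, 0, 0, 0, 0, 0, 0, 0, 0, 0])

```text
clock: 17.38
tool_pos: [0.5475, 0.1877, 0.1046]
eef_rot: [0.996, -0.087, 0.004, -0.0]
contact_force: [6.8, 3.2, -4.2]
opening: 0.227
```

Call:
carry_out(motion=[-0.1, 0, 0, 0, 0, 0, 0, 0, 0, 0, 0, 0])

```text
clock: 17.62
tool_pos: [0.5473, 0.1877, 0.1047]
eef_rot: [0.996, -0.087, 0.004, -0.0]
contact_force: [8.7, 2.5, -6.3]
opening: 0.232
```

Call:
carry_out(motion=[-0.1, 0, 0, 0, 0, 0, 0, 0, 0, 0, 0, 0])

```text
clock: 17.88
tool_pos: [0.5472, 0.1877, 0.1047]
eef_rot: [0.996, -0.088, 0.005, -0.0]
contact_force: [10.5, 2.6, -6.6]
opening: 0.227
```

It has stopped dead on the contact: the last 2 mm of command moved it 0.3 mm, and force rose to 10.5 N, of which about 6 N is on the contact. I'm easing the load and letting go.

Call:
carry_out(motion=[0.2, 0, 0, 0, 0, 0, 0.15, 0, 0.05, 0, 0, 0, 0, 0, 0, 0, 0, 0])

```text
clock: 18.25
tool_pos: [0.5476, 0.1877, 0.1045]
eef_rot: [0.996, -0.087, 0.002, 0.0]
contact_force: [5.6, 2.5, 2.0]
opening: 0.233
```

Call:
carry_out(motion=[0, 0, 0, 0, 0, 0, 0, 0, 0, 0, 0, 0, 0, 0, 0, 0, 0, 0, 0, 0, 0, 0, 0, 0, 0, 0, 0, 0, 0, 0, 0, 0, 0, 0, 0, 0], hand=6)

```text
clock: 19.0
tool_pos: [0.5456, 0.1885, 0.104]
eef_rot: [0.996, -0.086, -0.0, 0.0]
contact_force: [-0.2, -0.6, 0.1]
opening: 0.681
```

Call:
carry_out(motion=[0, 0, -1, 0, 0, 0, 0, 0, -3, 0, 0, 0, 0, 0, -5, 0, 0, 0, 0, 0, -5, 0, 0, 0, 0, 0, 0, 0, 0, 0, 0, 0, 0, 0, 0, 0])

```text
clock: 19.75
tool_pos: [0.5452, 0.1884, 0.2441]
eef_rot: [0.996, -0.086, -0.0, 0.0]
contact_force: [0.3, -0.6, -0.5]
opening: 0.682
```

```bash
python3 chk.py j.png; python3 - <<'E'
from h import *
s=snap("top")
for t in ["bud0","bowl","jar"]:
    for d in finder.masks_of(s,t)[:2]:
        P,_=cloud(s,d["pixels"]); 
        if len(P): print(t,round(d["p"],2),np.median(P,0).round(3))
E
```

```text
[0.54481265 0.18829003 0.2428982 ] [ 9.96259225e-01 -8.64049689e-02 -1.17943952e-03  5.89397869e-04] [-0.00970766 -1.05148107  0.50757662] [ 0.13629681  0.02136245 -0.01651858] 19.85
0.025 pen y mid 0.0001 w 0.0208 top 0.0697
0.035 pen y mid 0.0005 w 0.0216 top 0.07
0.045 pen y mid 0.0 w 0.0232 top 0.0701
0.055 pen y mid -0.0 w 0.0231 top 0.0699
0.065 pen y mid 0.0004 w 0.0208 top 0.07
0.075 pen y mid 0.0003 w 0.0207 top 0.0685
0.085 pen y mid 0.0003 w 0.0103 top 0.0642
0.095 pen y mid 0.0002 w 0.0051 top 0.0619
tip 0.09297119923608539
side -0.115 25 top [0.0748 0.0828] x min -0.1199
side -0.105 38 top [0.0733 0.0761] x min -0.1092
side -0.095 37 top [0.0728 0.0749] x min -0.0991
side -0.085 41 top [0.0727 0.0749] x min -0.09
side -0.075 19 top [0.0679 0.0739] x min -0.0796
side -0.065 42 top [0.0672 0.0697] x min -0.0697
side -0.055 62 top [0.0673 0.0706] x min -0.0594
side -0.045 44 top [0.0683 0.0709] x min -0.0498
side -0.035 30 top [0.0675 0.0697] x min -0.0397
side -0.025 41 top [0.067  0.0701] x min -0.0298
side -0.015 37 top [0.0667 0.07  ] x min -0.0195
side -0.005 36 top [0.0664 0.0694] x min -0.0096
bud0 0.68 [0.711 0.009 0.068]
bud0 0.67 [0.469 0.181 0.014]
jar 0.67 [ 0.574 -0.358  0.072]
```

View pics/j.png

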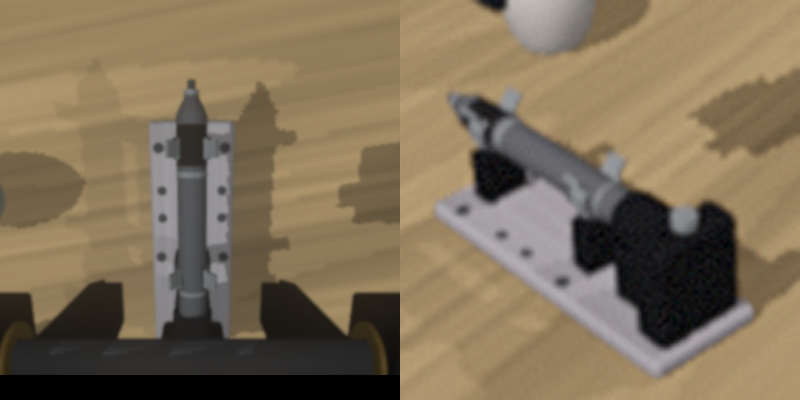

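The pen lies in both clips with its tail about 19 mm inside the cup, and the gripper is clear. I'll check the bystanders in the side view, since the arm hides some of them from above, then hand in.

```bash
python3 - <<'E'
from h import *
s=snap("side")
for t in ["bud0","bowl","jar"]:
    for d in finder.masks_of(s,t)[:2]:
        P,_=cloud(s,d["pixels"]); 
        if len(P): print(t,round(d["p"],2),np.round(d["extent"]),np.median(P,0).round(3))
print(monitor.get_state()["contact_force"]); print(workorder.finish_job())
E
```

```text
bud0 0.64 [ 94. 257. 131. 307.] [0.582 0.387 0.055]
bud0 0.6 [182. 169. 209. 204.] [0.709 0.027 0.051]
bowl 0.85 [151. 306. 198. 342.] [0.446 0.365 0.02 ]
jar 0.79 [306. 138. 328. 168.] [ 0.573 -0.343  0.043]
jar 0.67 [ 94. 254. 130. 308.] [0.582 0.386 0.054]
[-0.29330684 -0.53411839 -0.61970665]
the job is handed in; nothing more can be done
None
```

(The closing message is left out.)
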